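# Close the coffee-bean jar with its two-part lid

## Task

Close the open coffee-bean jar: first seat the bamboo lid disk squarely in its mouth, then screw the steel ring on over the disk, clockwise, until it is firmly finger-tight and clamps the disk. Be gentle with the glass: do not lean on it or over-tighten the ring. Then let go, and leave the other things on the counter where they are.

Things in the scene. Friction and masses are not known exactly. Their poses are not given: they have to be found in the camera images.
- rack: Heavy fixed bamboo canister rack, 225 x 108 mm and 32 mm high, with two pockets side by side along its x axis. The open bean jar stands in the pocket at the origin; the other, 112 mm along +x, holds a shorter closed tea canister (83 mm across, 87 mm high). Origin: on the counter straight under the jar's mouth; z up.
- jar: Open round glass jar of coffee beans, 80 mm across, gripped by the rubber lining of its rack pocket: it cannot be shifted or lifted, and only twists elastically about its upright axis, about 4 degrees under 0.5 N m, springing back. Origin: on the counter straight under the centre of the mouth; z up.
- mouth (a point): Centre of the jar's round mouth at rim level, 145 mm above the counter, z up. Mouth 42.4 mm across inside; the neck is 49 mm across outside and 20 mm tall, above shoulders sloping out to the round body.
- neck (a point): Point on the neck axis 7 mm below the rim. Right-hand glass thread, 56.6 mm over its crests: four ridges at 90 degrees, each 56 degrees long and 3 mm thick, with gaps of 34 degrees. Clockwise from above each falls 4 mm, its underside from 4.2 to 8.2 mm below the rim, +-0.5 mm from jar to jar. Where round the neck the ridges lie is unknown: not tied to the jar's axes, it must be felt.
- disk: Loose lid disk, right way up on the counter: bamboo plate 47 mm across, 3.5 mm thick, on a soft 1.5 mm silicone seal and a black plug 40 mm across, 7 mm deep, bevelled below; a valve stub on top. Height 26 mm, about 24 g. Origin: centre of the plug's underside, z up. Seated, the seal lies on the jar's rim, the plate is level, and the origin is 7 mm below mouth.
- stub (a point): Middle of the disk's black degassing-valve stub, an upright cylinder 18 mm across and 14 mm high in the centre of the plate, by which the disk can be held. 19 mm above the disk's origin, 7 mm above the plate.
- ring: Loose knurled steel screw ring, right way up on the counter: 63 mm across, 18 mm high, about 80 g; at the top an inward flange 2.5 mm thick with a 39 mm opening that the valve stub passes through. Origin: centre of the lower edge, z up. Fully down, the flange lies on the disk and the origin is 10.5 mm below mouth.
- lugs (a point): On the ring's axis, 3.5 mm above its lower edge, level with its four inward lugs (on the ring's x and y axes, 7 mm long, 3 mm thick, 51.8 mm across their tips, in a bore of 58.8 mm). Set on the jar, the lugs lie on the ridges, the ring 3 to 8 mm too high, or over the gaps, where it drops fully down. Turning clockwise slides them off a ridge into the gap and under the next ridge.
- flange (a point): Centre of the ring's top face, 18 mm above its lower edge. From the drop the ring turns clockwise nearly freely for 10 to 60 degrees, then bites; the moment climbs steadily as the seal gives (up to 1.5 mm) and the jar twists. Firmly finger-tight is 0.5 to 0.7 N m, clamping with some 20 N; no hard stop, and at about 1.2 N m the glass is overloaded.
- mug: White mug, 84 mm across, 75 mm high, bystander. Origin: centre of its underside.
- sugar_pot: Small glass sugar pot with a bamboo lid, 76 mm across, 66 mm high, bystander. Origin: centre of its underside.
- pod: Copper coffee capsule, 37 mm across, 28 mm high, bystander. Origin: centre of its underside.

How it is judged:
By the outcome, as a careful person would: the job done as asked, in the order asked, and still so for the second after the job is handed in, with the robot touching nothing.
It also fails if it takes over 72 s, if anything falls off the work surface, if the arm or the gripper's body presses on something with over 40 N, if the wrist force passes 120 N, or if a joint passes its speed limit or range.

## Robot

A 7-joint arm with a two-finger parallel gripper is mounted at the origin on the work surface. World frame = base frame: x ahead of the robot, y to its left, z up, the work surface at z = 0. Lengths are in m, angles in rad, forces in N, time in s.
With the tool pointing down it reaches from about 0.4 to 0.85 m from the base axis. Payload 10.4 kg.
Tool frame: the origin (TCP) lies between the finger pads; the fingertips stand 17 mm ahead of it and the grasp point (between the pads) lies 2 mm behind it (bot.tip_reach is the distance from the TCP to the fingertips, in m); z points along the fingers, y is the line along which they close (so a half turn about z gives the same grasp; the last joint's range is limited). The gripper opens to 85 mm and grips with 20 to 120 N. Pads are 22 mm wide; open, the fingers measure 114 mm over their backs; the gripper's body (76 mm by 85 mm) begins 54 mm behind the grasp point. The pads swing forward as they close: fully open they stand 13 mm farther back than shut.
Start: joints at [1.203, 0.332, -0.065, 1.46, 0.022, 1.35, -0.088], TCP at [0.211, -0.588, 0.248] pointing down, gripper open.
Joint ranges: [-2.6, 2.6], [-0.5, 2.12], [-1.47, 1.34], [0.16, 2.42], [-1.27, 4.41], [0.06, 2.06], [-2.6, 2.6]. Speed limits (rad/s): [2.22, 2.22, 2.79, 2.79, 3.14, 3.14, 3.14].

## Interface

Orientations are given as a unit quaternion [w, x, y, z].
In Python, from cell import bot gives the robot as it stands.
- The arm moves only by the tool play_rows, never from a script. Its argument "deltas" is a list of rows, each a list of 7 numbers: the opening, from -1 (shut) to 1 (fully open), so that 0 is half open, then the shift along the tool's x, y, z normalised to -1 to 1, where 1 is 0.5 m, then the turn, a rotation vector about the tool's x, y, z normalised to -1 to 1, where 1 is pi rad. A call has 1 to 5 rows; each row is the pose to reach, as a shift and turn from the pose commanded when the call began, along the tool's axes at that moment, turning the shorter way round; what a row does not reach only later rows make up. A row lasts 1/10 s, in which the tool goes at most 50 mm and 8.59 degrees, less where a joint would pass 70% of its speed; a pose out of reach is approached as far as the arm can. A call with a number of a shift or a turn outside -1 to 1 is refused whole. A call with a gripper value outside its range is refused whole. The fingers move at their own pace and stop on an object; "squeeze" is the grip in N (left out, the last holds). Time passes only in rows, so rows that repeat a pose let the fingers close. It gives the time, the measured TCP pose, the force, the opening and the grip force at its end, in the units of the state.
- bot.state(): the state, without advancing time (a new reading comes with each control period).
- bot.camera(name): name is "scene" or "top"; returns a dict with "frame" (480x640x3 uint8, blue, green, red), "fx", "fy", "cx", "cy" (pixels), "D" ([k1, k2, p1, p2, k3] as OpenCV has them; the pictures are not rectified), "pose" (4x4, takes a point from camera to world coordinates). Camera axes: x right, y up, looking along -z (the intrinsics and any distortion apply to the point x, -y, -z); pixel columns grow to the right and rows downward; lengths in m; the calibration is good to about 2 mm. A picture is of the moment at which its call begins. There is no depth.
- bot.finish_job(): hands the job in; it is judged then, once.
The state is a dict: "clock": time; "q": joint angles; "qvel": joint speeds; "joint_torque": joint torques, N m; "tool_pos": TCP position; "orientation": TCP orientation; "ft_force": force on the tool from outside, world axes, zero at the start; "wrist_torque": the same for the moment, N m; "finger_gap": finger opening in m; "grip_force": force on a finger pad.
Only numpy, scipy, OpenCV 4.12 (cv2) and the standard library are available. Lean on these libraries where they do the work, as an engineer would, in place of code of your own. Each camera call takes 0.05 s, during which the arm holds its last target. There are 200 camera calls.

## Working session

There is one attempt and no reset: what is moved stays moved. The work goes in short steps, Python scripts to look and compute and a tool call to move; the robot and the scene stay as the last step left them, time stands still between calls to the robot, and variables do not carry over. Pictures are saved under pics/ and viewed, at most 10 in all, crops included, and the job is handed in when it is done.

Besides the shell and the picture viewer there is one more tool, called after "Call:" as a command line: name --pt "numbers of a row" for each row, then --argument value for the rest. play_rows: Moves the arm, as the interface text tells. Its arguments: {"type":"object","properties":{"deltas":{"type":"array"},"squeeze":{"type":"number"}},"required":["deltas"]}

```bash
mkdir -p pics; ls
python3 - <<'E'
from cell import bot
import cv2,numpy as np
np.set_printoptions(precision=4,suppress=True)
s=bot.state(); print({k:np.round(v,3) for k,v in s.items()}, bot.tip_reach)
for n in("scene","top"):
    c=bot.camera(n); cv2.imwrite(f"pics/{n}0.png",c["frame"]); print(n,c["fx"],c["fy"],c["cx"],c["cy"],c["D"]);print(np.array(c["pose"]))
E
```

```text
pics
{'clock': np.float64(0.0), 'q': array([ 1.203,  0.333, -0.065,  1.461,  0.022,  1.35 , -0.089]), 'qvel': array([-0.001, -0.001,  0.   ,  0.   ,  0.   , -0.   , -0.002]), 'joint_torque': array([  0.   , -62.546,   0.049, -39.161,   0.016,   0.01 ,   0.   ]), 'tool_pos': array([ 0.211, -0.588,  0.247]), 'orientation': array([-0.001,  0.985,  0.172, -0.   ]), 'ft_force': array([-0.748,  0.291, -0.66 ]), 'wrist_torque': array([-0.015, -0.05 ,  0.018]), 'grip_force': np.float64(0.0), 'finger_gap': np.float64(0.086)} 0.017
scene 573.9698152357299 573.9698152357299 318.54816142011816 242.17610986649598 [-0.1587  0.      0.      0.      0.    ]
[[ 0.1419 -0.7534  0.642   1.2222]
 [ 0.9899  0.1053 -0.0952 -0.0792]
 [ 0.0041  0.649   0.7608  0.9019]
 [ 0.      0.      0.      1.    ]]
top 529.230783650965 529.230783650965 317.62597388428094 242.80667645271282 [0.0011 0.     0.     0.     0.    ]
[[ 0.0278  0.9889 -0.1462  0.4348]
 [-0.9989  0.033   0.0332  0.0154]
 [ 0.0377  0.1451  0.9887  1.0558]
 [ 0.      0.      0.      1.    ]]
```

View pics/top0.png

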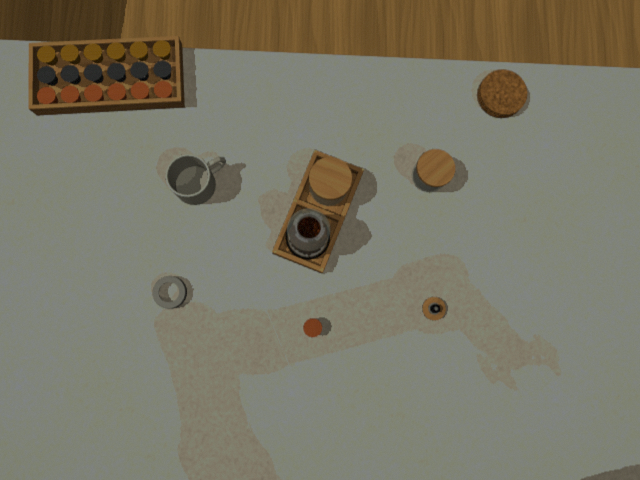

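View pics/scene0.png

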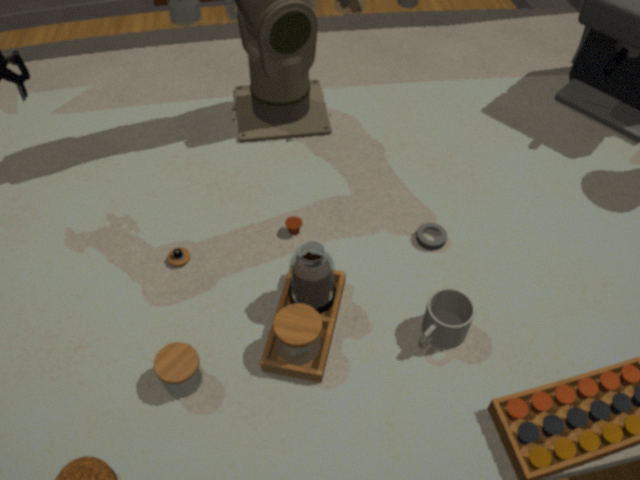

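The top view shows the disk at (435,309), ring at (171,292), jar mouth at (309,228), pod at (313,327) and tea canister at (330,178). The scene view shows the disk at (178,257), ring at (431,236) and jar at (313,270).

```bash
cat > h.py <<'E'
import cv2,numpy as np
from cell import bot
from scipy.spatial.transform import Rotation as R
np.set_printoptions(precision=4,suppress=True)
def ray(c,px):
    K=np.array([[c["fx"],0,c["cx"]],[0,c["fy"],c["cy"]],[0,0,1]])
    u=cv2.undistortPoints(np.array([[px]],float),K,np.array(c["D"],float)).ravel()
    P=np.array(c["pose"]); d=P[:3,:3]@np.array([u[0],-u[1],-1]); return P[:3,3],d/np.linalg.norm(d)
def plane(c,px,z):
    o,d=ray(c,px); return o+d*(z-o[2])/d[2]
def tri(c1,p1,c2,p2):
    A=[];b=[]
    for c,p in((c1,p1),(c2,p2)):
        o,d=ray(c,p); M=np.eye(3)-np.outer(d,d); A.append(M); b.append(M@o)
    return np.linalg.lstsq(np.vstack(A),np.hstack(b),rcond=None)[0]
def pix(c,X):
    P=np.array(c["pose"]); p=P[:3,:3].T@(np.array(X)-P[:3,3]); 
    K=np.array([[c["fx"],0,c["cx"]],[0,c["fy"],c["cy"]],[0,0,1]])
    return cv2.projectPoints(np.array([[p[0],-p[1],-p[2]]]),np.zeros(3),np.zeros(3),K,np.array(c["D"],float))[0].ravel()
def Rm(s): return R.from_quat(np.roll(s["orientation"],-1))
def go(target,s=None):
    """shift of TCP in tool axes, units of rows (1=0.5 m)"""
    s=s or bot.state(); return Rm(s).inv().apply(np.array(target)-s["tool_pos"])/0.5
def crop(c,p,h,k):
    x,y=map(int,p); return cv2.resize(c["frame"][y-h:y+h,x-h:x+h],None,fx=k,fy=k,interpolation=cv2.INTER_CUBIC)
E
python3 - <<'E'
from h import *
t=bot.camera("top");s=bot.camera("scene")
row1=[crop(t,p,22,6) for p in((309,228),(171,292),(435,309))]
row2=[crop(s,p,22,6) for p in((313,252),(431,236),(178,257))]
cv2.imwrite("pics/m.png",np.vstack([np.hstack(row1),np.hstack(row2)]))
for n,p,q,z in(("jar",(309,228),(313,252),.145),("ring",(171,292),(431,236),.018),("disk",(435,309),(178,257),.012),("pod",(313,327),(294,222),.028),("tea",(330,178),(298,325),.087)):
    print(n,plane(t,p,z),plane(s,q,z),tri(t,p,s,q))
E
```

```text
jar [0.5951 0.0006 0.145 ] [0.6039 0.003  0.145 ] [0.5968 0.0022 0.1365]
ring [0.4825 0.2618 0.018 ] [0.4918 0.263  0.018 ] [0.4832 0.2656 0.0077]
disk [ 0.4648 -0.2553  0.012 ] [ 0.4708 -0.2533  0.012 ] [ 0.465  -0.2557  0.0055]
pod [ 0.4233 -0.0148  0.028 ] [ 0.4235 -0.0122  0.028 ] [ 0.4234 -0.0135  0.0281]
tea [ 0.7024 -0.0371  0.087 ] [ 0.7093 -0.0369  0.087 ] [ 0.7045 -0.037   0.0794]
```

View pics/m.png

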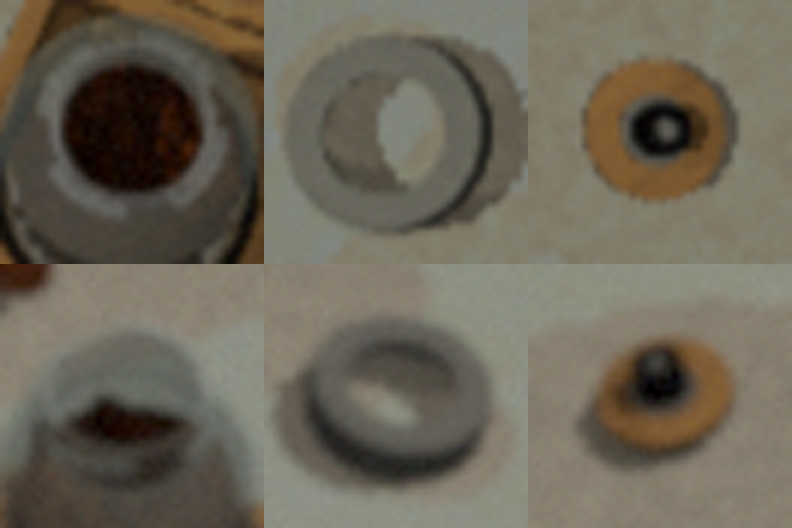

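The crops show the mouth centre at about (308.8,227.3) with pale ridge marks around it. The ring's top face is centred at about (168.3,292) and the plate at about (434.1,308.5).

Run:
```python
from h import *
t=bot.camera("top");s=bot.camera("scene")
cv2.imwrite("pics/t0.png",t["frame"])
for n,p,q,z in(("ring",(168.3,291.7),(431.8,234.),.018),("disk",(433.9,308.2),(178.6,256.4),.012)):
    print(n,plane(t,p,z),plane(s,q,z),tri(t,p,s,q))
# dark-red beans blob seen through the rim, disk plate, hue masks
def blob(c,box,lo,hi):
    x,y,w,h=box; hsv=cv2.cvtColor(c["frame"],cv2.COLOR_BGR2HSV); m=np.zeros(hsv.shape[:2],np.uint8)
    m[y:y+h,x:x+w]=cv2.inRange(hsv,lo,hi)[y:y+h,x:x+w]
    cs=cv2.findContours(m,0,2)[0]; k=max(cs,key=cv2.contourArea); return cv2.fitEllipse(cv2.convexHull(k))
e=blob(t,(290,208,40,40),(0,90,10),(20,255,110)); print("mouth",e,plane(t,e[0],.145))
e=blob(t,(415,290,40,40),(5,90,60),(25,255,255)); print("plate",e,plane(t,e[0],.012))
e=blob(s,(155,235,45,45),(5,90,60),(25,255,255)); print("plate",e,plane(s,e[0],.012))
st=bot.state(); print(go([.4645,-.2545,.09],st), Rm(st).as_matrix())
print(R.from_matrix(Rm(st).as_matrix()).as_euler("ZYX",degrees=True))
M=plane(t,(308.6,227.0),.145); print(M)
g=cv2.cvtColor(t["frame"],cv2.COLOR_BGR2GRAY).astype(float)
for r in(.0255,.0265,.0275):
    print(r,[int(g[tuple(np.round(pix(t,[M[0]+r*np.cos(a),M[1]+r*np.sin(a),.141])[::-1]).astype(int))]) for a in np.radians(np.arange(0,360,10))])
```

```text
ring [0.483 0.267 0.018] [0.4867 0.2662 0.018 ] [0.4831 0.2679 0.0138]
disk [ 0.4663 -0.2531  0.012 ] [ 0.4694 -0.2521  0.012 ] [ 0.4664 -0.2533  0.0086]
mouth ((308.799560546875, 227.0458221435547), (20.632579803466797, 22.545433044433594), 98.52021789550781) [0.5968 0.001  0.145 ]
plate ((433.7215881347656, 308.1759948730469), (23.250749588012695, 23.813888549804688), 118.06659698486328) [ 0.4663 -0.2527  0.012 ]
plate ((178.3128204345703, 256.59393310546875), (18.14491844177246, 22.880773544311523), 75.4002685546875) [ 0.4699 -0.2527  0.012 ]
[ 0.7022 -0.4567  0.3163] [[ 0.9412  0.338  -0.0001]
 [ 0.338  -0.9412  0.0004]
 [ 0.     -0.0004 -1.    ]]
[  19.7534   -0.0004 -179.9763]
[0.5968 0.0013 0.145 ]
0.0255 [86, 88, 91, 95, 96, 98, 109, 105, 97, 73, 71, 72, 99, 105, 102, 90, 86, 94, 70, 64, 64, 69, 87, 94, 95, 99, 94, 89, 65, 80, 87, 96, 87, 92, 93, 90]
0.0265 [86, 88, 85, 96, 99, 100, 109, 105, 97, 71, 71, 69, 89, 91, 77, 90, 86, 78, 70, 64, 62, 65, 87, 90, 95, 87, 94, 83, 65, 62, 73, 96, 85, 92, 93, 93]
0.0275 [79, 83, 85, 96, 98, 100, 101, 100, 89, 71, 70, 69, 88, 75, 77, 68, 70, 70, 68, 62, 62, 65, 70, 72, 68, 87, 79, 83, 56, 62, 73, 91, 85, 91, 95, 91]
```

Call:
play_rows --pt "0 0.71 -0.457 0.25 0 0 0" --pt "0 0.71 -0.457 0.25 0 0 0" --pt "0 0.71 -0.457 0.25 0 0 0" --pt "0 0.71 -0.457 0.25 0 0 0" --pt "0 0.71 -0.457 0.25 0 0 0" --squeeze 25

```text
clock: 0.8
tool_pos: [0.358, -0.3963, 0.177]
orientation: [0.0, 0.985, 0.171, 0.0]
ft_force: [0.5, -0.1, 0.1]
finger_gap: 0.0425
grip_force: 0.0
```

Call:
play_rows --pt "0 0.304 -0.196 0.19 0 0 0" --pt "0 0.304 -0.196 0.19 0 0 0" --pt "0 0.304 -0.196 0.19 0 0 0" --pt "0 0.304 -0.196 0.19 0 0 0" --pt "0 0.304 -0.196 0.19 0 0 0"

```text
clock: 1.3
tool_pos: [0.469, -0.2478, 0.0798]
orientation: [-0.002, 0.984, 0.175, -0.0]
ft_force: [-0.5, -0.6, -1.0]
finger_gap: 0.0424
grip_force: 0.0
```

Run:
```python
from h import *
print(bot.state()["q"],bot.state()["tool_pos"])
t=bot.camera("top");s=bot.camera("scene")
cv2.imwrite("pics/a.png",np.hstack([crop(t,(434,300),32,6),crop(s,(178,245),32,6)]))
p=bot.state()["tool_pos"]; print(pix(t,p-[0,0,.017]),pix(s,p-[0,0,.017]))
```

```text
[ 0.695   0.314  -0.3349  1.8764  0.1191  0.9741 -0.9102] [ 0.469  -0.2478  0.0798]
[440.968 306.971] [173.313  238.5646]
```

View pics/a.png

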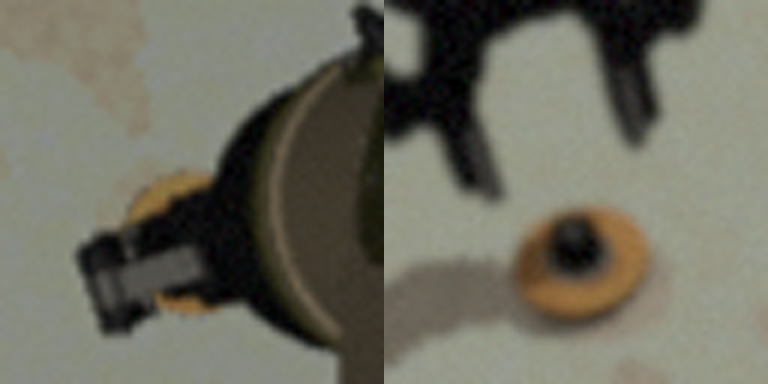

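The view shows the open fingers above the disk, with the scene tips at about (164,245) and (188,237).

Call:
play_rows --pt "0 0 0 0 0 0 0" --pt "0 0 0 0 0 0 0"

```text
clock: 1.6
tool_pos: [0.4666, -0.2561, 0.0831]
orientation: [0.001, 0.985, 0.17, 0.0]
ft_force: [0.3, -1.1, -0.5]
finger_gap: 0.0427
grip_force: 0.0
```

Run:
```python
from h import *
st=bot.state(); p=st["tool_pos"]; print(p,st["qvel"],Rm(st).as_euler("ZYX",degrees=True),st["ft_force"])
s=bot.camera("scene")
y=Rm(st).as_matrix()[:,1]
for k in(-.021,.021): print(pix(s,p-[0,0,.017]+k*y))
g=s["frame"][215:265,140:210]; m=(g.max(2)<60).astype(int); print("\n".join("".join(".#"[v] for v in r) for r in m))
```

```text
[ 0.4666 -0.2561  0.0831] [-0.0003 -0.0029 -0.0047  0.0008 -0.0024 -0.0027 -0.002 ] [ 19.6119  -0.0171 179.9201] [ 0.3285 -1.0932 -0.5088]
[181.6922 234.2122]
[161.3122 241.7618]
.........################............##################...............
.........##############..............#################................
..........############................############....................
..........##########...................#########......................
..........#########....................########.......................
.........##########....................########.......................
#........##########....................#######........................
##.......##########.....................######........................
###......##########.....................#######.......................
####...############.....................#######.......................
##################.......................######.......................
#################........................######.......................
#################........................#######.....................
[... 1928 characters left out ...]
.........................########............................
..................................########............................
..................................#######.............................
.....................................##...............................
......................................................................
......................................................................
......................................................................
......................................................................
......................................................................
......................................................................
```

Call:
play_rows --pt "0 0.006 -0.005 0.06 0 0 0" --pt "0 0.006 -0.005 0.096 0 0 0" --pt "0 0.006 -0.005 0.096 0 0 0" --pt "-0.8 0.006 -0.005 0.096 0 0 0" --pt "-0.8 0.006 -0.005 0.096 0 0 0" --squeeze 30

```text
clock: 2.15
tool_pos: [0.4697, -0.2519, 0.0358]
orientation: [0.001, 0.985, 0.171, 0.001]
ft_force: [0.8, -1.6, 0.4]
finger_gap: 0.0157
grip_force: 29.0
```

Call:
play_rows --pt "-0.8 0 0 0 0 0 0" --pt "-0.8 0 0 0 0 0 0" --pt "-0.8 0 0 0 0 0 0"

```text
clock: 2.45
tool_pos: [0.4697, -0.2518, 0.0357]
orientation: [0.001, 0.985, 0.171, 0.001]
ft_force: [-1.8, -1.2, 7.0]
finger_gap: 0.0161
grip_force: 29.7
```

Call:
play_rows --pt "-0.8 0 0 -0.1 0 0 0" --pt "-0.8 0 0 -0.2 0 0 0" --pt "-0.8 0 0 -0.3 0 0 0" --pt "-0.8 0 0 -0.38 0 0 0" --pt "-0.8 0 0 -0.38 0 0 0"

```text
clock: 2.95
tool_pos: [0.4716, -0.252, 0.231]
orientation: [0.003, 0.985, 0.172, 0.004]
ft_force: [0.9, 0.4, -0.3]
finger_gap: 0.0157
grip_force: 29.3
```

Run:
```python
from h import *
st=bot.state(); print(st["tool_pos"],st["finger_gap"],st["ft_force"],Rm(st).as_euler("ZYX",degrees=True))
print(go([.599,.0012,.225],st))
```

```text
[ 0.4716 -0.252   0.231 ] 0.015670439566886622 [ 0.8933  0.4374 -0.2645] [ 19.7608  -0.3923 179.5412]
[ 0.4109 -0.3905  0.0117]
```

Call:
play_rows --pt "-0.8 0.08 -0.08 0 0 0 0" --pt "-0.8 0.15 -0.15 0 0 0 0" --pt "-0.8 0.22 -0.21 0 0 0 0" --pt "-0.8 0.29 -0.27 0 0 0 0" --pt "-0.8 0.35 -0.33 0 0 0 0"

```text
clock: 3.45
tool_pos: [0.5787, -0.0342, 0.2241]
orientation: [-0.0, 0.985, 0.172, 0.0]
ft_force: [-0.2, -0.6, -0.1]
finger_gap: 0.0157
grip_force: 29.3
```

Call:
play_rows --pt "-0.8 0.04 -0.04 0 0 0 0" --pt "-0.8 0.06 -0.06 0.005 0 0 0" --pt "-0.8 0.06 -0.06 0.005 0 0 0" --pt "-0.8 0.06 -0.06 0.005 0 0 0"

```text
clock: 3.85
tool_pos: [0.5956, 0.0, 0.2214]
orientation: [0.0, 0.985, 0.171, -0.001]
ft_force: [-0.9, -0.2, 0.1]
finger_gap: 0.016
grip_force: 29.3
```

Run:
```python
from h import *
st=bot.state(); print(st["q"],st["tool_pos"],st["finger_gap"],st["ft_force"],Rm(st).as_euler("ZYX",degrees=True))
t=bot.camera("top");s=bot.camera("scene")
cv2.imwrite("pics/b.png",np.hstack([crop(t,(309,222),32,6),crop(s,(313,232),40,5)[:384,:]]))
```

```text
[ 0.3378  0.3287 -0.5128  1.5573  0.166   1.3    -1.4242] [0.5956 0.     0.2214] 0.01600579188495415 [-0.8864 -0.1714  0.1448] [ 19.6772   0.0645 179.9647]
```

View pics/b.png

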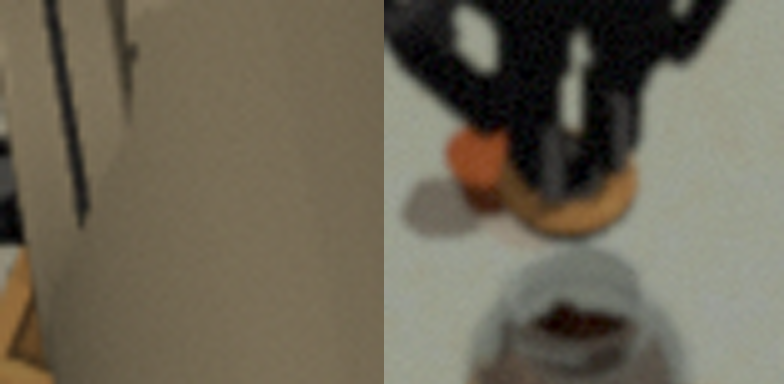

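Scene view: the held plate spans roughly columns 297 to 323 just above the jar rim, and looks centred and level. The arm blocks the top view here.

Run:
```python
from h import *
from scipy.optimize import least_squares
from scipy.ndimage import map_coordinates
s=bot.camera("scene");st=bot.state();p=st["tool_pos"]
cv2.imwrite("pics/s_held.png",s["frame"])
hsv=cv2.cvtColor(s["frame"],cv2.COLOR_BGR2HSV)
m=np.zeros((480,640),np.uint8); b=(225,250,292,326); m[b[0]:b[1],b[2]:b[3]]=cv2.inRange(hsv,(8,80,60),(25,255,255))[b[0]:b[1],b[2]:b[3]]
cols=[x for x in range(640) if m[:,x].sum()>255*2]
print(cols[0],cols[-1],[int(np.where(m[:,x])[0].max()) for x in cols])
P=np.array([plane(s,(x,np.where(m[:,x])[0].max()+.5),p[2]-.0357+.0085)[:2] for x in cols if 300<x<322])
f=least_squares(lambda c:np.hypot(*(P-c).T)-.0235,[.597,0],loss="soft_l1",f_scale=.001); print("plate",f.x,p, f.fun.std())
def radial(c,z,cen,angs,lo,hi,img):
    g=cv2.cvtColor(img,cv2.COLOR_BGR2GRAY).astype(float); rr=np.arange(lo,hi,.0005)
    for a in angs:
        px=np.array([pix(c,[cen[0]+r*np.cos(a),cen[1]+r*np.sin(a),z]) for r in rr]); v=map_coordinates(g,[px[:,1],px[:,0]],order=1); yield a,rr,v
t=bot.camera("top"); t0=cv2.imread("pics/t0.png"); s0=cv2.imread("pics/scene0.png")
C=np.array([.597,.001]);Q=[]
for a,rr,v in radial(t,.145,C,np.radians(np.arange(0,360,10)),.014,.026,t0):
    k=np.argmax(np.gradient(v)); Q.append(C+rr[k]*np.array([np.cos(a),np.sin(a)])); print(int(np.degrees(a)),round(rr[k]*1e3,1),end=" ")
Q=np.array(Q)
f=least_squares(lambda c:np.hypot(*(Q-c[:2]).T)-c[2],[*C,.0212],loss="soft_l1",f_scale=.001); print("\nmouth top",f.x)
for a,rr,v in radial(s,.145,[.599,.001],np.radians(np.arange(100,270,20)),.016,.031,s0): print(int(np.degrees(a)),v.astype(int))
```

```text
292 323 [234, 234, 234, 234, 234, 233, 234, 235, 235, 236, 237, 237, 238, 238, 238, 238, 238, 238, 238, 238, 238, 238, 238, 237, 237, 236, 236, 235, 234, 233, 231, 229]
plate [ 0.5925 -0.0019] [ 0.5958 -0.0004  0.2219] 0.0004711911251208656
0 18.5 10 18.0 20 19.5 29 18.5 40 19.5 50 21.0 59 20.5 70 21.0 80 20.0 90 21.5 100 21.5 110 20.5 119 20.0 130 20.0 140 20.0 150 19.5 160 19.0 170 19.0 180 19.0 190 19.0 200 19.5 210 19.5 220 20.0 230 20.0 239 20.0 250 20.0 260 20.5 270 20.5 280 20.5 290 19.5 300 18.5 310 19.0 320 19.0 330 18.5 340 18.5 350 18.5 
mouth top [0.5967 0.0014 0.0196]
100 [102 102 102 102 103 104 105 108 112 116 120 123 127 130 132 135 137 139
 140 140 140 140 141 141 141 141 141 141 141 142]
119 [103 104 104 105 105 106 107 109 111 114 118 122 126 129 133 135 136 137
 138 138 138 137 137 137 137 137 137 137 137 137]
140 [102 102 102 103 103 104 107 110 114 118 122 125 127 129 131 132 133 134
 135 135 135 135 134 134 134 134 134 133 133 133]
160 [ 97  98 100 101 103 105 107 110 112 115 118 120 123 126 128 130 131 132
 133 134 134 134 134 134 134 134 134 134 133 132]
180 [103 104 104 105 105 108 111 113 116 119 121 123 124 126 128 129 130 131
 131 131 131 131 130 130 130 131 131 132 132 132]
200 [107 108 109 111 112 114 116 118 121 123 125 127 129 130 131 131 131 130
 130 130 130 131 131 131 131 131 131 131 132 133]
220 [105 105 107 108 110 113 115 117 119 121 123 125 127 128 129 130 130 130
 130 129 129 128 128 128 128 128 128 128 129 130]
239 [103 104 105 105 106 106 107 108 111 114 116 119 120 122 124 125 126 126
 127 128 130 131 132 132 131 131 131 132 133 134]
260 [ 98  98  99  99  99 102 104 107 109 110 112 114 115 116 117 117 117 117
 118 119 121 122 124 125 126 127 128 129 130 130]
```

Call:
play_rows --pt "-0.8 0.013 -0.002 0.03 0 0 0" --pt "-0.8 0.013 -0.002 0.06 0 0 0" --pt "-0.8 0.013 -0.002 0.076 0 0 0" --pt "-0.8 0.013 -0.002 0.076 0 0 0" --pt "-0.8 0.013 -0.002 0.076 0 0 0"

```text
clock: 4.55
tool_pos: [0.6017, 0.005, 0.1836]
orientation: [-0.0, 0.985, 0.172, -0.0]
ft_force: [-0.4, 0.7, 0.6]
finger_gap: 0.0157
grip_force: 29.3
```

Run:
```python
from h import *
st=bot.state(); print(st["tool_pos"],st["finger_gap"],st["ft_force"],Rm(st).as_euler("ZYX",degrees=True))
s=bot.camera("scene");cv2.imwrite("pics/c.png",crop(s,(312,245),30,10))
for X in([.600,.0017,.145],[.598,.0017,.145]):
    print([ (pix(s,np.array(X)+[.0245*np.cos(a),.0245*np.sin(a),0])-[282,215])*10 for a in np.radians([0,90,180,270])])
```

```text
[0.6017 0.005  0.1836] 0.015698405506809877 [-0.3853  0.6874  0.5705] [  19.7604    0.0266 -179.9849]
[array([318.7164, 464.0448]), array([440.5755, 337.9921]), array([280.2198, 245.854 ]), array([157.1095, 368.4948])]
[array([317.096 , 454.8647]), array([438.8271, 329.1403]), array([278.7006, 237.2388]), array([155.7222, 359.563 ])]
```

View pics/c.png

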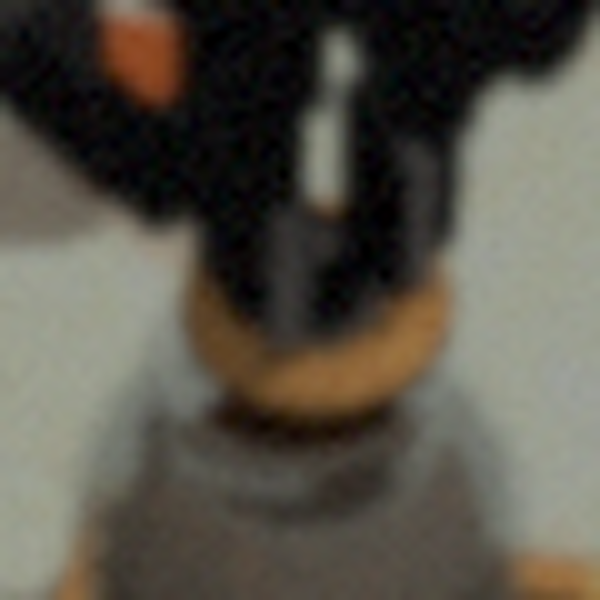

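The close view shows the plate centred near column 313.8, about 3 mm to the +y side of the jar's neck (column about 311.9).

Run:
```python
from h import *
from scipy.optimize import least_squares
s=bot.camera("scene");st=bot.state();p=st["tool_pos"];print(p)
hsv=cv2.cvtColor(s["frame"],cv2.COLOR_BGR2HSV)
m=np.zeros((480,640),np.uint8); b=(238,262,296,332); m[b[0]:b[1],b[2]:b[3]]=cv2.inRange(hsv,(8,90,60),(25,255,255))[b[0]:b[1],b[2]:b[3]]
cols=[x for x in range(640) if m[:,x].sum()>255*2]
print(cols[0],cols[-1],[int(np.where(m[:,x])[0].max()) for x in cols])
for dz in(.0085,.012):
    P=np.array([plane(s,(x,np.where(m[:,x])[0].max()+.5),p[2]-.0357+dz)[:2] for x in cols if 303<x<325])
    f=least_squares(lambda c:np.hypot(*(P-c).T)-.0235,[.6,0],loss="soft_l1",f_scale=.001); print("plate",dz,f.x,f.fun.std())
    print(plane(s,(313.75,245.3),p[2]-.0357+dz))
```

```text
[0.6021 0.005  0.1843]
301 326 [248, 250, 251, 253, 253, 254, 254, 255, 255, 255, 256, 256, 256, 256, 256, 256, 255, 255, 255, 254, 254, 253, 252, 251, 249, 247]
plate 0.0085 [0.5996 0.004 ] 0.0007139276954128818
[0.5994 0.005  0.1571]
plate 0.012 [0.6024 0.0036] 0.0007191190019919212
[0.6023 0.0046 0.1606]
```

Call:
play_rows --pt "-0.8 -0.004 0.004 0 0 0 0" --pt "-0.8 -0.004 0.004 0.004 0 0 0" --pt "-0.8 -0.004 0.004 0.008 0 0 0" --pt "-0.8 -0.004 0.004 0.011 0 0 0" --pt "-0.8 -0.004 0.004 0.011 0 0 0"

```text
clock: 5.15
tool_pos: [0.601, 0.0024, 0.1786]
orientation: [0.0, 0.985, 0.172, 0.001]
ft_force: [1.5, 0.1, 2.1]
finger_gap: 0.0159
grip_force: 29.6
```

Call:
play_rows --pt "-0.8 0 0 0.002 0 0 0" --pt "-0.8 0 0 0.004 0 0 0" --pt "-0.8 0 0 0.006 0 0 0" --pt "-0.8 0 0 0.006 0 0 0"

```text
clock: 5.55
tool_pos: [0.6009, 0.0024, 0.1755]
orientation: [0.0, 0.985, 0.172, 0.0]
ft_force: [2.4, -1.0, 1.1]
finger_gap: 0.0158
grip_force: 29.5
```

Call:
play_rows --pt "-0.8 0.001 0 0.002 0 0 0" --pt "-0.8 0.001 0 0.004 0 0 0" --pt "-0.8 0.001 0 0.005 0 0 0" --pt "-0.8 0.001 0 0.005 0 0 0"

```text
clock: 5.95
tool_pos: [0.6014, 0.0026, 0.1734]
orientation: [0.0, 0.985, 0.172, 0.0]
ft_force: [1.2, 0.0, 5.8]
finger_gap: 0.0159
grip_force: 29.9
```

Call:
play_rows --pt "-0.3 0 0 0 0 0 0" --pt "-0.3 0 0 0 0 0 0" --pt "-0.3 0 0 0 0 0 0" --pt "-0.3 0 0 -0.06 0 0 0" --pt "0.8 0 0 -0.15 0 0 0"

```text
clock: 6.45
tool_pos: [0.5994, 0.0023, 0.2458]
orientation: [-0.001, 0.985, 0.172, -0.003]
ft_force: [0.9, 0.2, 0.3]
finger_gap: 0.0433
grip_force: 0.0
```

Run:
```python
from h import *
st=bot.state(); print(st["q"],st["tool_pos"],st["finger_gap"],st["ft_force"])
print(go([.485,.267,.12],st))
```

```text
[ 0.3327  0.3261 -0.5155  1.5088  0.1612  1.3555 -1.4215] [0.5994 0.0023 0.2458] 0.043266730876717584 [0.9489 0.2472 0.3211]
[-0.0348 -0.575   0.253 ]
```

Call:
play_rows --pt "1 -0.007 -0.09 0.02 0 0 -0.04" --pt "1 -0.014 -0.18 0.05 0 0 -0.08" --pt "1 -0.02 -0.27 0.08 0 0 -0.12" --pt "1 -0.025 -0.36 0.1 0 0 -0.16" --pt "1 -0.03 -0.45 0.12 0 0 -0.2"

```text
clock: 6.95
tool_pos: [0.5097, 0.2105, 0.1872]
orientation: [0.0, 0.883, 0.47, -0.0]
ft_force: [1.5, 0.8, 0.3]
finger_gap: 0.0854
grip_force: 0.0
```

Run:
```python
from h import *
st=bot.state(); print(st["q"],st["tool_pos"],st["finger_gap"],Rm(st).as_euler("ZYX",degrees=True))
print(go([.4855,.2665,.12],st))
```

```text
[ 0.1435  0.2947 -0.7226  1.7074  0.2064  1.2179 -1.2225] [0.5097 0.2105 0.1872] 0.08541793284761008 [ 56.0349   0.0336 179.9993]
[ 0.066  -0.1028  0.1344]
```

Call:
play_rows --pt "1 0.03 -0.05 0.05 0 0 -0.047" --pt "1 0.066 -0.103 0.11 0 0 -0.094" --pt "1 0.066 -0.103 0.11 0 0 -0.141" --pt "1 0.066 -0.103 0.11 0 0 -0.188" --pt "1 0.066 -0.103 0.11 0 0 -0.235"

```text
clock: 7.45
tool_pos: [0.4864, 0.2656, 0.1323]
orientation: [-0.0, 0.653, 0.757, -0.001]
ft_force: [0.0, 0.3, -0.1]
finger_gap: 0.0851
grip_force: 0.0
```

Call:
play_rows --pt "1 0 0 0 0 0 -0.047" --pt "1 0 0 0 0 0 -0.094" --pt "1 0 0 0 0 0 -0.141" --pt "1 0 0 0 0 0 -0.188" --pt "1 0 0 0 0 0 -0.235"

```text
clock: 7.95
tool_pos: [0.4867, 0.2653, 0.1326]
orientation: [-0.0, 0.336, 0.942, -0.0]
ft_force: [-0.2, -0.4, 1.3]
finger_gap: 0.0854
grip_force: 0.0
```

Call:
play_rows --pt "1 0 0 0 0 0 -0.047" --pt "1 0 0 0 0 0 -0.094" --pt "1 0 0 0 0 0 -0.141" --pt "1 0 0 0 0 0 -0.188" --pt "1 0 0 0 0 0 -0.235"

```text
clock: 8.45
tool_pos: [0.4867, 0.2653, 0.1326]
orientation: [-0.0, -0.026, 1.0, -0.0]
ft_force: [0.2, 0.2, -0.6]
finger_gap: 0.0853
grip_force: 0.0
```

Call:
play_rows --pt "1 0 0 0 0 0 -0.047" --pt "1 0 0 0 0 0 -0.094" --pt "1 0 0 0 0 0 -0.094"

```text
clock: 8.75
tool_pos: [0.4868, 0.2652, 0.1324]
orientation: [-0.0, -0.171, 0.985, 0.0]
ft_force: [-1.2, -0.7, 0.4]
finger_gap: 0.0855
grip_force: 0.0
```

Run:
```python
from h import *
st=bot.state(); print(st["clock"],st["q"],st["tool_pos"],st["finger_gap"],Rm(st).as_euler("ZYX",degrees=True))
print(go([.4855,.2665,.022],st))
s=bot.camera("scene");t=bot.camera("top");cv2.imwrite("pics/d.png",np.hstack([crop(t,(171,290),32,6),crop(s,(431,230),32,6)]))
p=st["tool_pos"]-[0,0,.017]
for k in(-.042,.042): print(pix(s,p+k*Rm(st).as_matrix()[:,1]), (pix(s,p+k*Rm(st).as_matrix()[:,1])-[399,198])*6+[384,0])
```

```text
8.75 [ 0.353   0.5631 -1.1888  1.7438  0.5542  1.2228  0.9319] [0.4868 0.2652 0.1324] 0.08548369995185201 [-160.3002   -0.054   179.9803]
[0.0013 0.0031 0.2208]
[421.2234 208.1121] [517.3405  60.6726]
[456.1708 193.9503] [727.0249 -24.2981]
```

View pics/d.png

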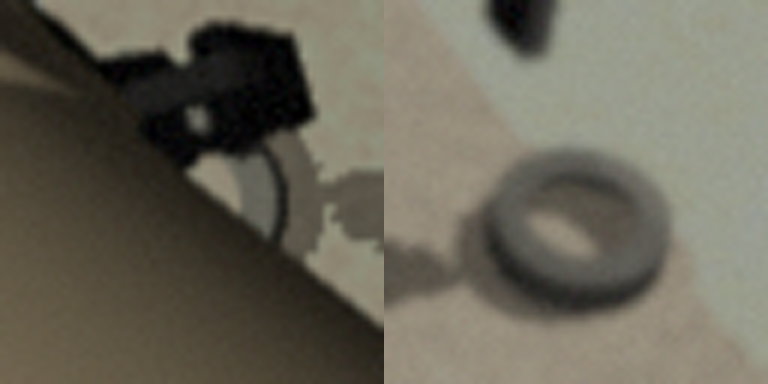

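The top view is mostly hidden by the arm. The scene view shows the ring undisturbed at about (431.4,233.6), with a fingertip above it.

Call:
play_rows --pt "1 0.001 0.003 0.08 0 0 0" --pt "1 0.001 0.003 0.15 0 0 0" --pt "1 0.001 0.003 0.2 0 0 0" --pt "1 0.001 0.003 0.223 0 0 0" --pt "1 0.001 0.003 0.223 0 0 0" --squeeze 40

```text
clock: 9.35
tool_pos: [0.4853, 0.2664, 0.0204]
orientation: [-0.001, -0.169, 0.986, -0.0]
ft_force: [0.7, 0.2, 0.6]
finger_gap: 0.0853
grip_force: 0.0
```

Call:
play_rows --pt "0.2 0 0 0 0 0 0" --pt "0.2 0 0 0 0 0 0" --pt "0.2 0 0 0 0 0 0" --pt "0.2 0 0 0 0 0 0"

```text
clock: 9.75
tool_pos: [0.4868, 0.2673, 0.0233]
orientation: [0.001, -0.17, 0.986, 0.0]
ft_force: [-2.1, -1.8, 7.3]
finger_gap: 0.0613
grip_force: 41.8
```

Call:
play_rows --pt "0.2 0 0 -0.06 0 0 0" --pt "0.2 0 0 -0.14 0 0 0" --pt "0.2 0 0 -0.23 0 0 0" --pt "0.2 0 0 -0.32 0 0 0" --pt "0.2 0 0 -0.4 0 0 0"

```text
clock: 10.25
tool_pos: [0.4859, 0.2671, 0.2247]
orientation: [0.001, -0.17, 0.985, 0.0]
ft_force: [0.8, -0.5, -0.7]
finger_gap: 0.0612
grip_force: 44.6
```

Run:
```python
from h import *
st=bot.state(); print(st["clock"],st["q"],st["tool_pos"],st["finger_gap"],Rm(st).as_euler("ZYX",degrees=True))
print(go([.6,.0025,.225],st))
```

```text
10.25 [ 0.4077  0.4723 -1.2664  1.6396  0.4602  1.3705  0.991 ] [0.4859 0.2671 0.2247] 0.06116722565579237 [-160.4278    0.1345 -179.9806]
[-0.0377 -0.5752 -0.0003]
```

Call:
play_rows --pt "0.2 -0.007 -0.09 0 0 0 0" --pt "0.2 -0.013 -0.18 0 0 0 0" --pt "0.2 -0.02 -0.27 0 0 0 0" --pt "0.2 -0.025 -0.36 0 0 0 0" --pt "0.2 -0.03 -0.45 0 0 0 0"

```text
clock: 10.75
tool_pos: [0.5761, 0.058, 0.2227]
orientation: [0.001, -0.17, 0.985, -0.0]
ft_force: [1.4, 0.3, -1.3]
finger_gap: 0.061
grip_force: 44.6
```

Call:
play_rows --pt "0.2 -0.004 -0.06 0.01 0 0 0" --pt "0.2 -0.008 -0.11 0.02 0 0 0" --pt "0.2 -0.008 -0.125 0.02 0 0 0" --pt "0.2 -0.008 -0.125 0.02 0 0 0" --pt "0.2 -0.008 -0.125 0.02 0 0 0"

```text
clock: 11.25
tool_pos: [0.5998, 0.004, 0.2122]
orientation: [0.0, -0.171, 0.985, 0.0]
ft_force: [-1.1, 0.4, -0.5]
finger_gap: 0.0611
grip_force: 44.6
```

Run:
```python
from h import *
st=bot.state(); print(st["clock"],st["q"],st["tool_pos"],st["finger_gap"],Rm(st).as_euler("ZYX",degrees=True),st["ft_force"],st["wrist_torque"])
s=bot.camera("scene");cv2.imwrite("pics/e.png",crop(s,(312,238),36,10))
p=st["tool_pos"]
for z,r in((.2,.0315),):
  print([(pix(s,[p[0]+r*np.cos(a),p[1]+r*np.sin(a),p[2]-.0233])-[276,202])*10 for a in np.radians([0,90,180,270])])
for X,r in(([.6,.0017,.150],.0235),):
  print([(pix(s,np.array(X)+[r*np.cos(a),r*np.sin(a),0])-[276,202])*10 for a in np.radians([0,90,180,270])])
```

```text
11.25 [ 0.7808  0.5756 -1.1935  1.537   0.5394  1.3969  1.4628] [0.5998 0.004  0.2122] 0.061067040791798456 [-160.3286    0.0558  179.9921] [-1.1428  0.4454 -0.4531] [ 0.0481 -0.0107 -0.0332]
[array([397.9403, 456.2314]), array([559.4734, 291.9831]), array([346.2138, 173.1977]), array([182.4213, 331.5179])]
[array([377.8384, 570.8824]), array([495.2059, 449.895 ]), array([340.7764, 361.3557]), array([222.2474, 479.1855])]
```

View pics/e.png

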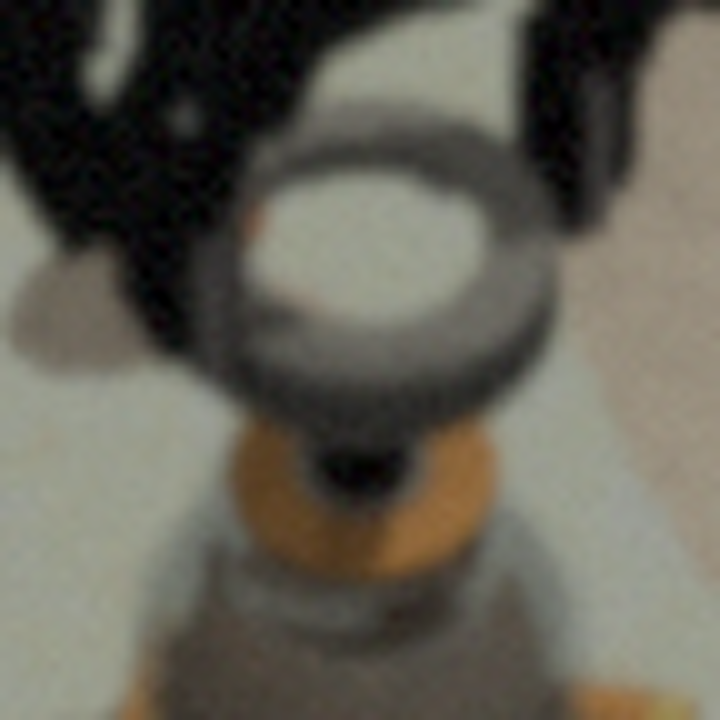

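The view shows the disk seated level in the mouth, its plate spanning columns 299 to 326. The ring is held level above it, its top face centred near row 226.

Call:
play_rows --pt "0.2 0 -0.002 0.03 0 0 0" --pt "0.2 0 -0.002 0.06 0 0 0" --pt "0.2 0 -0.002 0.08 0 0 0" --pt "0.2 0 -0.002 0.08 0 0 0"

```text
clock: 11.7
tool_pos: [0.5994, 0.0012, 0.169]
orientation: [-0.002, -0.17, 0.985, 0.0]
ft_force: [-0.1, -0.4, -1.1]
finger_gap: 0.0614
grip_force: 44.5
```

Call:
play_rows --pt "0.2 0 0 0.003 0 0 0" --pt "0.2 0 0 0.006 0 0 0" --pt "0.2 0 0 0.008 0 0 0" --pt "0.2 0 0 0.008 0 0 0"

```text
clock: 12.1
tool_pos: [0.6006, 0.0013, 0.1675]
orientation: [0.0, -0.17, 0.985, -0.0]
ft_force: [0.1, 0.6, -0.0]
finger_gap: 0.061
grip_force: 44.5
```

Call:
play_rows --pt "0.2 0 0.003 0.002 0 0 0" --pt "0.2 0 0.003 0.004 0 0 0" --pt "0.2 0 0.003 0.006 0 0 0" --pt "0.2 0 0.003 0.006 0 0 0"

```text
clock: 12.5
tool_pos: [0.6008, 0.0025, 0.1646]
orientation: [0.001, -0.17, 0.985, -0.0]
ft_force: [5.7, -0.6, -0.3]
finger_gap: 0.0611
grip_force: 44.5
```

Call:
play_rows --pt "0.2 -0.002 -0.001 0 0 0 0" --pt "0.2 -0.002 -0.001 0.002 0 0 0" --pt "0.2 -0.002 -0.001 0.004 0 0 0" --pt "0.2 -0.002 -0.001 0.004 0 0 0"

```text
clock: 12.9
tool_pos: [0.6014, 0.0026, 0.1629]
orientation: [0.0, -0.17, 0.985, -0.0]
ft_force: [1.1, -0.6, 5.0]
finger_gap: 0.0615
grip_force: 45.2
```

Call:
play_rows --pt "0.2 0 0 0.001 0 0 0.022" --pt "0.2 0 0 0.002 0 0 0.044" --pt "0.2 0 0 0.003 0 0 0.066" --pt "0.2 0 0 0.004 0 0 0.088" --pt "0.2 0 0 0.004 0 0 0.1"

```text
clock: 13.4
tool_pos: [0.6022, 0.0021, 0.1616]
orientation: [0.001, -0.012, 1.0, -0.0]
ft_force: [2.4, -1.8, 8.7]
finger_gap: 0.0613
grip_force: 45.4
```

```bash
cat > st.py <<'E'
from h import *
st=bot.state(); print(st["clock"],st["q"],st["tool_pos"],st["finger_gap"],Rm(st).as_euler("ZYX",degrees=True),st["ft_force"],st["wrist_torque"])
E
python3 st.py
```

```text
13.4 [ 0.7309  0.5858 -1.0966  1.593   0.5384  1.2945  1.147 ] [0.6022 0.0021 0.1616] 0.061298338198847314 [-178.6108    0.1567 -179.9421] [ 2.3863 -1.7677  8.7491] [-0.5915 -0.6567  0.157 ]
```

Call:
play_rows --pt "0.2 0 0 0.001 0 0 0.02" --pt "0.2 0 0 0.002 0 0 0.04" --pt "0.2 0 0 0.003 0 0 0.055" --pt "0.2 0 0 0.003 0 0 0.055"

```text
clock: 13.8
tool_pos: [0.6025, 0.0015, 0.1607]
orientation: [0.002, 0.074, 0.997, -0.001]
ft_force: [1.8, -4.7, 12.3]
finger_gap: 0.0612
grip_force: 45.8
```

```bash
python3 st.py
```

```text
13.8 [ 0.7121  0.569  -1.0625  1.5946  0.5162  1.2824  0.9897] [0.6025 0.0015 0.1607] 0.06122700274655449 [ 171.516     0.2145 -179.9184] [ 1.7968 -4.6664 12.2707] [-1.0996 -0.3405  0.1847]
```

Call:
play_rows --pt "0.2 0 -0.001 0 0 0 0.02" --pt "0.2 0 -0.001 0 0 0 0.04" --pt "0.2 0 -0.001 0.001 0 0 0.05" --pt "0.2 0 -0.001 0.001 0 0 0.05"

```text
clock: 14.2
tool_pos: [0.6016, 0.001, 0.1587]
orientation: [0.001, 0.151, 0.988, -0.001]
ft_force: [3.7, -4.6, 5.6]
finger_gap: 0.0614
grip_force: 45.1
```

```bash
python3 st.py
```

```text
14.2 [ 0.6953  0.5553 -1.0315  1.5979  0.495   1.2721  0.8479] [0.6016 0.001  0.1587] 0.061444132373194044 [ 162.5862    0.0976 -179.9387] [ 3.6647 -4.5792  5.5579] [-1.1192 -0.7188  0.0919]
```

Call:
play_rows --pt "0.2 -0.001 -0.001 0.001 0 0 0" --pt "0.2 -0.001 -0.001 0.002 0 0 0" --pt "0.2 -0.001 -0.001 0.003 0 0 0" --pt "0.2 -0.001 -0.001 0.003 0 0 0"

```text
clock: 14.6
tool_pos: [0.6019, 0.0007, 0.1574]
orientation: [0.001, 0.151, 0.989, -0.0]
ft_force: [1.9, -5.7, 8.9]
finger_gap: 0.061
grip_force: 45.4
```

```bash
python3 st.py
```

```text
14.6 [ 0.6953  0.5575 -1.0309  1.5984  0.4964  1.2706  0.8488] [0.6019 0.0007 0.1574] 0.060974150063070554 [ 162.6498    0.0736 -179.9585] [ 1.8979 -5.6655  8.9071] [-1.1145 -0.329  -0.0676]
```

Call:
play_rows --pt "0.2 0 -0.001 -0.001 0 0 0.025" --pt "0.2 0 -0.001 -0.001 0 0 0.05" --pt "0.2 0 -0.001 -0.001 0 0 0.075" --pt "0.2 0 -0.001 -0.001 0 0 0.09"

```text
clock: 15.0
tool_pos: [0.6017, -0.0002, 0.1575]
orientation: [0.001, 0.29, 0.957, -0.001]
ft_force: [3.8, -6.1, 4.4]
finger_gap: 0.0609
grip_force: 45.0
```

```bash
python3 st.py
```

```text
15.0 [ 0.6634  0.5314 -0.976   1.6002  0.4588  1.2562  0.5886] [ 0.6017 -0.0002  0.1575] 0.060902472222336516 [ 146.2649    0.0901 -179.9651] [ 3.7915 -6.098   4.3842] [-1.2703 -0.7617  0.1297]
```

Call:
play_rows --pt "0.7 0 0 0 0 0 0" --pt "0.7 0 0 -0.004 0 0 0" --pt "0.7 0.008 0 -0.004 0 0 0" --pt "0.7 0.008 0 -0.004 0 0 0"

```text
clock: 15.4
tool_pos: [0.5972, 0.0041, 0.1591]
orientation: [-0.0, 0.288, 0.958, 0.0]
ft_force: [0.1, 0.0, 0.2]
finger_gap: 0.0726
grip_force: 0.0
```

```bash
python3 st.py
python3 - <<'E'
from h import *
print(go([.598,.0014,.1585]))
s=bot.camera("scene");cv2.imwrite("pics/f.png",crop(s,(312,238),36,10))
E
```

```text
15.4 [ 0.6666  0.523  -0.9832  1.609   0.4517  1.2564  0.5894] [0.5972 0.0041 0.1591] 0.07258055573944913 [ 146.5744   -0.0537 -179.9996] [0.1221 0.0109 0.2323] [-0.0228  0.0023 -0.0294]
[-0.0043 -0.0037  0.0013]
```

View pics/f.png

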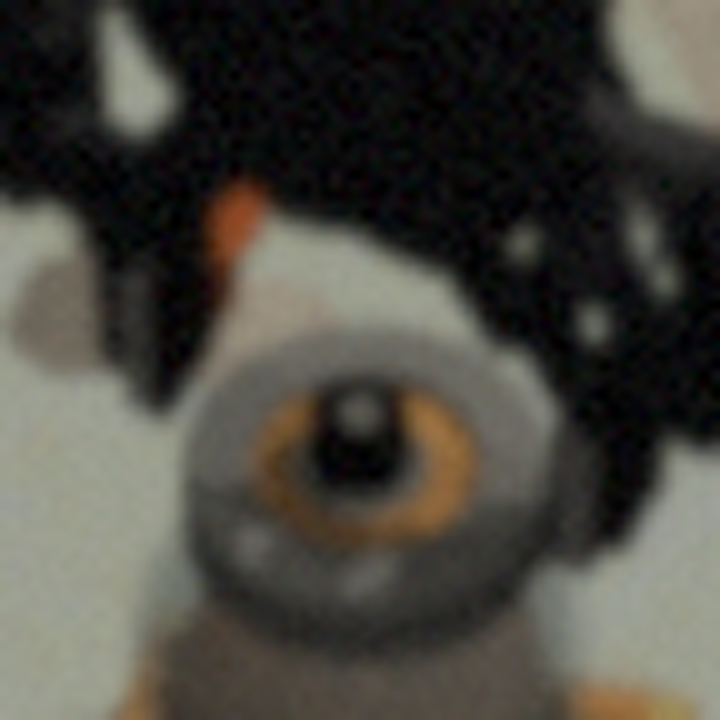

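The view shows the ring level on the jar with the stub through its opening. Its top face spans columns 295 to 332, and the right finger is closer to it than the left.

Call:
play_rows --pt "0.7 -0.004 -0.004 0.001 0 0 0" --pt "0.7 -0.004 -0.004 0.001 0 0 0" --pt "0.7 -0.004 -0.004 0.001 0 0 0"

```text
clock: 15.75
tool_pos: [0.5985, 0.0002, 0.1588]
orientation: [-0.0, 0.289, 0.957, -0.0]
ft_force: [-0.2, -0.3, 0.1]
finger_gap: 0.0726
grip_force: 0.0
```

Call:
play_rows --pt "0.2 0 0 0 0 0 0" --pt "0.2 0 0 0 0 0 0" --pt "0.2 0 0 0 0 0 0" --squeeze 45

```text
clock: 16.05
tool_pos: [0.5986, 0.0004, 0.1593]
orientation: [0.0, 0.288, 0.958, -0.0]
ft_force: [-2.6, -1.1, 5.7]
finger_gap: 0.0605
grip_force: 47.6
```

```bash
python3 st.py
```

```text
16.05 [ 0.6699  0.5243 -0.9811  1.6062  0.4532  1.2565  0.5935] [0.5986 0.0004 0.1593] 0.06053048078264814 [ 146.4751    0.0281 -179.9982] [-2.6089 -1.0934  5.7437] [-0.1455  0.4129 -0.0333]
```

Call:
play_rows --pt "0.2 0 0 0 0 0 0.025" --pt "0.2 0 0 0 0 0 0.05" --pt "0.2 0 0 0 0 0 0.075" --pt "0.2 0 0 0 0 0 0.1" --pt "0.2 0 0 0 0 0 0.1"

```text
clock: 16.55
tool_pos: [0.5989, 0.0006, 0.1593]
orientation: [0.001, 0.435, 0.9, 0.0]
ft_force: [0.3, -0.4, 4.1]
finger_gap: 0.0605
grip_force: 47.8
```

```bash
python3 st.py
```

```text
16.55 [ 0.6311  0.4988 -0.9208  1.6079  0.4146  1.242   0.3035] [0.5989 0.0006 0.1593] 0.06045716640278399 [128.4102   0.0512 179.9494] [ 0.3219 -0.4037  4.1302] [ 0.0617 -0.0808  0.0319]
```

Call:
play_rows --pt "0.2 0 0 0 0 0 0.025" --pt "0.2 0 0 0 0 0 0.05" --pt "0.2 0 0 0 0 0 0.075" --pt "0.2 0 0 0 0 0 0.08"

```text
clock: 16.95
tool_pos: [0.5989, 0.0004, 0.1592]
orientation: [0.001, 0.544, 0.839, 0.0]
ft_force: [0.8, -1.0, 5.7]
finger_gap: 0.0607
grip_force: 48.0
```

```bash
python3 st.py
```

```text
16.95 [ 0.6001  0.481  -0.8738  1.6095  0.3862  1.2324  0.073 ] [0.5989 0.0004 0.1592] 0.060673798403323875 [114.1061   0.0459 179.946 ] [ 0.7584 -1.0374  5.6564] [-0.1285 -0.233   0.0994]
```

Call:
play_rows --pt "0.2 0 0 0 0 0 0.02" --pt "0.2 0 0 0 0 0 0.04" --pt "0.2 0 0 0 0 0 0.06" --pt "0.2 0 0 0 0 0 0.06"

```text
clock: 17.35
tool_pos: [0.5988, 0.0001, 0.1589]
orientation: [0.001, 0.62, 0.785, -0.0]
ft_force: [2.8, -1.5, 3.3]
finger_gap: 0.0607
grip_force: 48.1
```

```bash
python3 st.py
```

```text
17.35 [ 0.5765  0.469  -0.8389  1.6109  0.3662  1.2259 -0.1002] [0.5988 0.0001 0.1589] 0.060676438006037885 [103.4006   0.0498 179.9633] [ 2.7566 -1.4783  3.3286] [-0.4218 -0.5664  0.5188]
```

Call:
play_rows --pt "0.2 0 0 0 0 0 0.008" --pt "0.2 0 0 0 0 0 0.008" --pt "0.2 0 0 0 0 0 0.008"

```text
clock: 17.65
tool_pos: [0.5987, 0.0001, 0.1589]
orientation: [0.0, 0.63, 0.777, 0.0]
ft_force: [2.9, -3.3, 3.4]
finger_gap: 0.0609
grip_force: 48.1
```

```bash
python3 st.py
```

```text
17.65 [ 0.5736  0.4675 -0.8344  1.6112  0.3632  1.2252 -0.1243] [0.5987 0.0001 0.1589] 0.060941223213687404 [101.9058   0.0235 179.9786] [ 2.8603 -3.2737  3.4374] [-0.4649 -0.5874  0.5101]
```

Call:
play_rows --pt "0.2 0 0 0 0 0 0.007" --pt "0.2 0 0 0 0 0 0.014" --pt "0.2 0 0 0 0 0 0.014"

```text
clock: 17.95
tool_pos: [0.5984, 0.0001, 0.1587]
orientation: [0.0, 0.648, 0.762, -0.0]
ft_force: [2.3, -3.4, 2.0]
finger_gap: 0.0608
grip_force: 48.4
```

```bash
python3 st.py
```

```text
17.95 [ 0.5676  0.4646 -0.8257  1.6118  0.3582  1.2241 -0.1675] [0.5984 0.0001 0.1587] 0.060832443518961214 [  99.2399    0.0233 -179.9851] [ 2.2682 -3.4255  2.0232] [-0.75   -0.5674  0.4366]
```

Call:
play_rows --pt "0.2 0 0 0 0 0 0" --pt "0.2 0 0 0 0 0 0.008" --pt "0.2 0 0 0 0 0 0.014" --pt "0.2 0 0 0 0 0 0.014" --squeeze 80

```text
clock: 18.35
tool_pos: [0.5984, 0.0002, 0.159]
orientation: [0.0, 0.664, 0.748, -0.0]
ft_force: [0.4, -4.0, 5.2]
finger_gap: 0.0593
grip_force: 84.6
```

```bash
python3 st.py
```

```text
18.35 [ 0.5621  0.4617 -0.8181  1.6118  0.3536  1.2231 -0.2076] [0.5984 0.0002 0.159 ] 0.059294123439993886 [  96.7746    0.0292 -179.9968] [ 0.4134 -3.9669  5.2163] [-0.8619 -0.2298  0.4454]
```

Call:
play_rows --pt "0.2 0 0 0 0 0 0.008" --pt "0.2 0 0 0 0 0 0.016" --pt "0.2 0 0 0 0 0 0.016"

```text
clock: 18.65
tool_pos: [0.5984, 0.0002, 0.159]
orientation: [0.0, 0.683, 0.731, -0.0]
ft_force: [1.7, -4.6, 4.7]
finger_gap: 0.0589
grip_force: 84.6
```

```bash
python3 st.py
```

```text
18.65 [ 0.5556  0.4586 -0.809   1.6121  0.3486  1.2215 -0.2542] [0.5984 0.0002 0.159 ] 0.05891201075310679 [  93.9203    0.0389 -179.9987] [ 1.6587 -4.5863  4.7192] [-0.9111 -0.2126  0.7594]
```

Call:
play_rows --pt "0.2 0 0 0 0 0 0" --pt "0.2 0 0 0 0 0 0"

```text
clock: 18.85
tool_pos: [0.5984, 0.0002, 0.159]
orientation: [0.0, 0.682, 0.731, -0.0]
ft_force: [-0.2, -4.3, 5.5]
finger_gap: 0.0592
grip_force: 84.6
```

```bash
python3 st.py
```

```text
18.85 [ 0.5558  0.4587 -0.8092  1.6121  0.3487  1.2216 -0.2534] [0.5984 0.0002 0.159 ] 0.0592381528761342 [  93.9683    0.0379 -179.9965] [-0.2455 -4.3043  5.5405] [-0.7955 -0.2427  0.7875]
```

Call:
play_rows --pt "0.2 0 0 0 0 0 -0.008" --pt "0.2 0 0 0 0 0 -0.016" --pt "0.2 0 0 0 0 0 -0.024" --pt "0.2 0 0 0 0 0 -0.024"

```text
clock: 19.25
tool_pos: [0.5985, 0.0001, 0.159]
orientation: [0.0, 0.654, 0.756, -0.0]
ft_force: [-0.4, -3.7, 4.0]
finger_gap: 0.0595
grip_force: 84.6
```

```bash
python3 st.py
```

```text
19.25 [ 0.5656  0.4634 -0.8229  1.6115  0.3562  1.2238 -0.1829] [0.5985 0.0001 0.159 ] 0.059491301582039746 [  98.2855    0.0171 -179.9979] [-0.4079 -3.7497  4.0374] [-0.7602 -0.2245  0.2168]
```

Call:
play_rows --pt "0.2 0 0 0 0 0 -0.009" --pt "0.75 0 0 0 0 0 -0.009" --pt "0.75 0 0 0 0 0 -0.009" --pt "0.75 0 0 0 0 0 -0.009" --pt "0.75 0 0 -0.02 0 0 -0.009"

```text
clock: 19.75
tool_pos: [0.5975, 0.0006, 0.1679]
orientation: [-0.001, 0.644, 0.765, -0.001]
ft_force: [0.2, 0.1, -0.2]
finger_gap: 0.0747
grip_force: 0.0
```

Call:
play_rows --pt "0.75 0 0 -0.04 0 0 0" --pt "0.75 0 0 -0.1 0 0 0" --pt "0.75 0 0 -0.18 0 0 0" --pt "0.75 0 0 -0.26 0 0 0" --pt "0.75 0 0 -0.26 0 0 0"

```text
clock: 20.25
tool_pos: [0.6002, 0.0015, 0.3053]
orientation: [0.003, 0.644, 0.765, 0.003]
ft_force: [-0.6, 0.4, -0.1]
finger_gap: 0.0747
grip_force: 0.0
```

```bash
python3 st.py
python3 - <<'E'
from h import *
s=bot.camera("scene");cv2.imwrite("pics/g.png",crop(s,(312,245),36,10))
E
```

```text
20.25 [ 0.5868  0.3645 -0.868   1.4128  0.2785  1.4819 -0.0983] [0.6002 0.0015 0.3053] 0.07471768902664842 [ 99.87     0.0711 179.5189] [-0.5771  0.4472 -0.059 ] [ 0.0692 -0.0457  0.0221]
```

View pics/g.png

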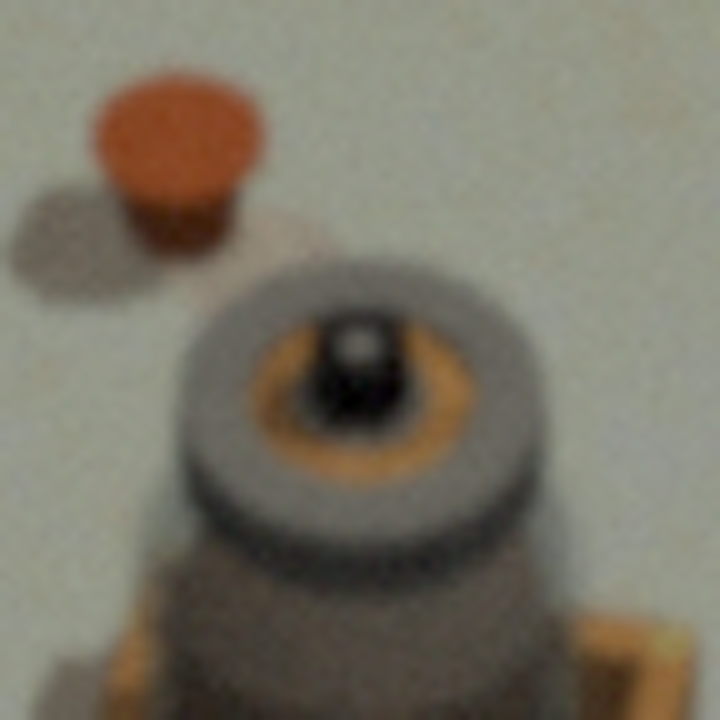

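The final view shows the ring level and centred on the disk (columns 294 to 330), the stub through its opening, and the pod where it was.

```bash
python3 -c "
from cell import bot
print(bot.finish_job())"
```

```text
the job is handed in; nothing more can be done
None
```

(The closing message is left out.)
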